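Rock the angle gauge on the rivet heads to its mark

ROBOT

A 6-joint arm with a two-finger parallel gripper is mounted at the origin on the work surface. World frame = base frame: x ahead of the robot, y to its left, z up, the work surface at z = 0. Lengths are in m, angles in rad, forces in N, time in s.
With the tool pointing down it reaches from about 0.35 to 0.975 m from the base axis. Payload 4.9 kg.
Tool frame: the origin (TCP) lies midway between the tips of the shut fingers; the grasp point (between the pads) lies 19 mm behind it; z points along the fingers, y is the line along which they close (so a half turn about z gives the same grasp; the last joint's range is limited). The gripper opens to 85 mm and grips with 20 to 120 N. Pads are 22 mm wide; open, the fingers measure 114 mm over their backs; the gripper's body (76 mm by 85 mm) begins 54 mm behind the grasp point. The pads swing forward as they close: fully open they stand 13 mm farther back than shut.
Start: joints at [-1.415, 0.053, 1.613, -0, 1.476, -0.119], TCP at [0.17, -0.602, 0.231] pointing down, gripper open.
Joint ranges: [-3.01, 3.01], [-1.01, 2.22], [0.06, 2.58], [-1.02, 4.17], [0.09, 2.62], [-3.14, 3.14]. Speed limits (rad/s): [2.57, 2.57, 3.14, 3.14, 3.14, 3.14].

INTERFACE

Orientations are given as a unit quaternion [w, x, y, z].
In Python, from plant import manip gives the robot as it stands.
- The arm moves only by the shell command python3 shift.py 'ROWS'. ROWS is a JSON list of rows, 1 to 5 of them, each of 7 numbers: the opening from 0.0 (shut) to 1.0 (fully open), then dx, dy, dz in m, then a rotation vector rx, ry, rz in rad; each row shifts and turns the commanded pose from where the row before left it, along the tool's axes as they then stand; what a row does not reach is not made up. A row lasts 1/8 s, in which the tool goes at most 0.0625 m and 0.188 rad, less where a joint would pass 70% of its speed; a pose out of reach is approached as far as the arm can. The fingers move at their own pace and stop on an object; the grip force is fixed at half the most. Time passes only in rows, so rows that do not move let the fingers close. It prints the time, the measured TCP pose, the force, the opening and the grip force at its end.
- manip.state(): the state, without advancing time (a new reading comes with each control period).
- manip.grab_frame(name): name is "scene" or "top"; returns the picture (384x512x3 uint8, red, green, blue); there is no depth.
- manip.camera_params(name): a dict with "intrinsics" (3x3 intrinsics, pixels), "k1" (the pictures are not rectified: a ray, as slopes to the right and down, at radius r is drawn at 1 + k1 r^2 times it, then the intrinsics apply), "xyz" and "orientation" of the camera in the world. Camera axes: x right, y down, z forward; pixel columns grow to the right and rows downward; lengths in m; the calibration is good to about 2 mm. A picture is of the moment at which its call begins. camera_params takes no time and is no camera call.
- manip.job_done(): hands the job in; it is judged then, once.
The state is a dict: "time": time; "joint_pos": joint angles; "joint_vel": joint speeds; "joint_efforts": joint torques, N m; "tool_pos": TCP position; "tool_rot": TCP orientation; "contact_force": force on the tool from outside, world axes, zero at the start; "ft_torque": the same for the moment, N m; "gripper_width": opening from 0.0 (shut) to 1.0 (fully open); "grasp_force": force on a finger pad.
Only numpy, scipy, OpenCV 4.12 (cv2) and the standard library are available. Lean on these libraries where they do the work, as an engineer would, in place of code of your own. Each camera call takes 0.05 s, during which the arm holds its last target. There are 200 camera calls.

TASK

Lift the angle gauge, which has a wooden handle on top, and set it upright and level on the two copper rivet heads of the steel bench block, its foot centred over them and square with the block. Then rock it sideways on the rivet heads until the swinging pointer settles on the red mark, and finish while still holding it there in the gripper, the foot bearing on the rivet heads and clear of the block, so that the lantern maker can copy the lean. Do not tip the gauge over, and leave the collar, glass pane, jar, hammer and copper tin where they are.

Things in the scene. Friction and masses are not known exactly. Their poses are not given: they have to be found in the camera images.
- gauge: Loose angle gauge, about 0.5 kg, 200 mm tall, upright on the bench. Origin: centre of the foot's underside; z up, x out of the dial face (roughly away from the robot), y sideways along the dial. Flat steel foot 64 (x) x 80 (y) x 10 mm; above it an upright round brass dial, 140 mm across, 14 mm thick (x), centre 82 mm above the underside; a wooden handle on top.
- gauge_handle (a point): Grip point in the middle of the wooden handle, on the gauge's z axis, 180 mm above the underside. The handle is a block 40 (x) x 30 (y) mm from 150 to 200 mm above the underside; the dial's round top edge is at 152 mm. With the fingers closing along the gauge's y it can be leaned sideways firmly.
- pointer (a joint): Iron pendulum pointer on the dial's front, free about the gauge's x axis at the dial's centre. Rad: 0 along the gauge's -z, positive towards its +y. It hangs plumb once still: when the gauge's top leans towards its own +y by an angle, the value becomes that angle. Swings at 2 to 3 Hz, settles in about 2 s.
- pointer_tip (a point): Tip of the pointer, 60 mm from the dial's centre.
- mark (a joint): Red mark, 10 mm wide and 20 mm long, low on the dial, stiffly clamped. Rad about the dial's centre, measured as the pointer's: 0 straight below the centre, positive towards the gauge's +y; 0.14 to 0.23. The pointer is on the mark when both values agree: the gauge's top leans towards its +y by this angle.
- mark_centre (a point): Point on the middle line of the red mark, 60 mm from the dial's centre (3 mm outward of its middle), at the pointer tip's radius.
- block: Steel bench block fixed to the bench, 105 (x) x 115 (y) x 25 mm high. Origin: centre of its underside.
- rivets: Two equal domed copper rivet heads fixed on the block. Origin: midway between them on the block's top face, 25 mm above the bench; axes as the block's. Half balls of 13 mm radius at x = -20 and +20 mm, crowns 13 mm above the block. The gauge's foot rests on both and rocks about the line through them (x); left alone it falls to a lean of about 0.33 rad, foot edge on the block.
- collar: Loose brass lantern collar, a ring 90 mm across and 35 mm high, lying on the bench. Leave alone.
- pane: Loose orange glass pane, 90 x 120 x 5 mm, lying flat on the bench. Leave alone.
- jar: Closed jar, 56 mm across and 75 mm high, standing on the bench. Leave alone.
- hammer: Hammer lying on the bench along its x axis. Leave alone.
- tin: Open copper tin, 64 mm across and 60 mm high, standing on the bench. Leave alone.

How it is judged:
On the way:
1. the gauge stands upright and level on the rivet heads, foot centred and square, pointer not yet on the mark (x of gauge in the frame of rivets between -0.014 and 0.014 m and y of gauge in the frame of rivets between -0.014 and 0.014 m and angle between the x axis of gauge and the x axis of rivets, either way round below 0.16 rad and contact force between gauge and rivets above 0.3 N and contact force between gauge and block below 0.3 N and angle between gauge's own z axis and vertical below 0.075 rad and distance between pointer_tip and mark_centre above 0.0035 m), for 0.2 s.
At the end, for the whole second after the job is handed in: Held in the fingers (over 2 N) and still, the gauge's foot bears on the rivet heads (over 0.3 N) and not on the block, centred within 14 mm each way and square within 0.16 rad, with the pointer tip within 3.5 mm of the mark's middle line point (mark_centre) and settled (under 0.2 rad/s) (x of gauge in the frame of rivets between -0.014 and 0.014 m and y of gauge in the frame of rivets between -0.014 and 0.014 m and angle between the x axis of gauge and the x axis of rivets, either way round below 0.16 rad and contact force between gauge and rivets above 0.3 N and contact force between gauge and block below 0.3 N and distance between pointer_tip and mark_centre below 0.0035 m and velocity of joint pointer between -0.2 and 0.2 rad/s and linear speed of gauge below 0.02 m/s and contact force between the fingers and gauge above 2 N); the arm keeps its last pose, push and grip.
It fails at once if the gauge is tipped over (leans more than 0.5 rad) (angle between gauge's own z axis and vertical above 0.5 rad).
It fails at once if a bystander is pushed more than 20 mm (distance of any of collar, pane, jar, hammer, tin from where it was at the start of the episode above 0.02 m).
It also fails if it takes over 40 s, if anything falls off the work surface, if the arm or the gripper's body presses on something with over 40 N, if the wrist force passes 120 N, or if a joint passes its speed limit or range.

## Working session

There is one attempt and no reset: what is moved stays moved. The work goes in short steps, Python scripts to look and compute and a shell command to move; the robot and the scene stay as the last step left them, time stands still between calls to the robot, and variables do not carry over. Pictures are saved under pics/ and viewed, at most 10 in all, crops included, and the job is handed in when it is done.

```bash
ls; mkdir -p pics; cat > h.py <<'E'
import numpy as np, cv2
from scipy.spatial.transform import Rotation as R
from plant import manip
def q2R(q): return R.from_quat([q[1],q[2],q[3],q[0]])
def ray(cam,uv):
    p=manip.camera_params(cam); K=np.array(p["intrinsics"]); k=p["k1"]
    d=np.array([(uv[0]-K[0,2])/K[0,0],(uv[1]-K[1,2])/K[1,1]]); s=d.copy()
    for _ in range(20): s=d/(1+k*(s@s))
    v=q2R(p["orientation"]).apply([s[0],s[1],1]); return np.array(p["xyz"]),v/np.linalg.norm(v)
def onplane(cam,uv,z):
    o,v=ray(cam,uv); return o+v*(z-o[2])/v[2]
def proj(cam,P):
    p=manip.camera_params(cam); K=np.array(p["intrinsics"])
    c=q2R(p["orientation"]).inv().apply(np.array(P)-np.array(p["xyz"])); s=c[:2]/c[2]; s=s*(1+p["k1"]*(s@s))
    return s*[K[0,0],K[1,1]]+[K[0,2],K[1,2]]
def tri(a,ua,b,ub):
    o1,v1=ray(a,ua);o2,v2=ray(b,ub)
    t=np.linalg.lstsq(np.c_[v1,-v2],o2-o1,rcond=None)[0]
    return (o1+v1*t[0]+o2+v2*t[1])/2, np.linalg.norm(o1+v1*t[0]-o2-v2*t[1])
def grab(cam,name):
    im=cv2.cvtColor(manip.grab_frame(cam),cv2.COLOR_RGB2BGR); cv2.imwrite(f"pics/{name}.png",im); return im
E
python3 - <<'E'
from h import *
for c in("scene","top"):
    grab(c,c+"0"); print(c,manip.camera_params(c))
s=manip.state(); print(s["time"],s["tool_pos"],s["tool_rot"])
a=cv2.imread("pics/scene0.png")
E
```

```text
pics
plant.py
shift.py
scene {'intrinsics': array([[468.50056392,   0.        , 262.8307931 ],
       [  0.        , 468.50056392, 188.6034644 ],
       [  0.        ,   0.        ,   1.        ]]), 'k1': 0.06772754977787154, 'xyz': array([1.31906406, 0.237441  , 1.27855484]), 'orientation': array([-0.16695522,  0.56216813,  0.77705775, -0.22863552])}
top {'intrinsics': array([[408.36345483,   0.        , 253.76116217],
       [  0.        , 408.36345483, 195.86544187],
       [  0.        ,   0.        ,   1.        ]]), 'k1': -0.04843557153424102, 'xyz': array([ 0.47564272, -0.00685705,  1.61367912]), 'orientation': array([ 0.03449863, -0.70297296,  0.70981815, -0.02823234])}
0.1 [ 0.16950205 -0.60099785  0.23019738] [-9.09627159e-04  9.90577706e-01  1.36948827e-01 -2.98469225e-06]
```

View pics/scene0.png

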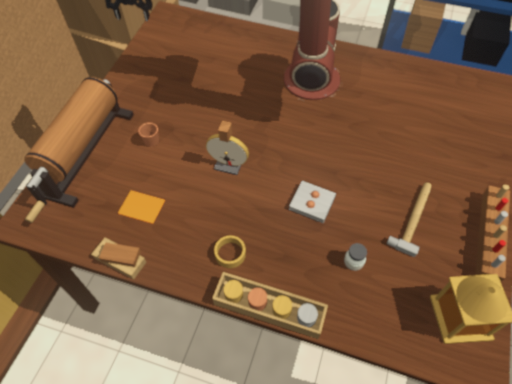

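View pics/top0.png

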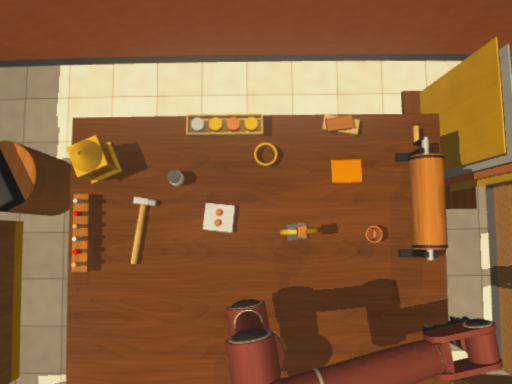

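Scene view: gauge at (228,150) with its handle at (225,129), and the block at (313,200) with rivets at (315,194) and (310,204). Top view: gauge at (297,231), and block at (219,218) with rivets at (219,212) and (218,223). Next I'll enlarge both areas.

```bash
python3 - <<'E'
from h import *
s=cv2.imread("pics/scene0.png");t=cv2.imread("pics/top0.png")
f=lambda im,x,y:cv2.resize(im[y:y+50,x:x+66],(396,300),interpolation=cv2.INTER_CUBIC)
cv2.imwrite("pics/m0.png",np.vstack([np.hstack([f(s,195,122),f(s,280,175)]),np.hstack([f(t,265,206),f(t,186,193)])]))
def blobs(im,x,y,w,h,lo,hi):
    hsv=cv2.cvtColor(im,cv2.COLOR_BGR2HSV)[y:y+h,x:x+w]
    m=cv2.inRange(hsv,lo,hi); n,_,st,c=cv2.connectedComponentsWithStats(m)
    return [(st[i,4],c[i]+[x,y],st[i,:4]) for i in range(1,n) if st[i,4]>8]
for n,im,b in(("s riv",s,(298,183,32,28)),("t riv",t,(208,206,22,24))): print(n,blobs(im,*b,(0,90,90),(25,255,255)))
for n,im,b in(("s blk",s,(280,175,66,50)),("t blk",t,(190,193,60,50))): print(n,blobs(im,*b,(0,0,130),(180,60,255)))
for n,im,b in(("s han",s,(205,115,40,50)),("t han",t,(270,215,60,35))): print(n,blobs(im,*b,(8,130,150),(22,255,255)))
E
```

```text
s riv [(np.int32(72), array([322.95833333, 184.95833333]), array([14,  0, 18,  7], dtype=int32)), (np.int32(43), array([314.69767442, 193.95348837]), array([13,  8,  8,  7], dtype=int32)), (np.int32(44), array([310.20454545, 203.88636364]), array([ 9, 18,  8,  7], dtype=int32))]
t riv [(np.int32(42), array([218.66666667, 212.        ]), array([7, 3, 8, 7], dtype=int32)), (np.int32(42), array([217.66666667, 222.        ]), array([ 6, 13,  8,  7], dtype=int32))]
s blk [(np.int32(995), array([312.50150754, 199.83517588]), array([10,  6, 46, 39], dtype=int32))]
t blk [(np.int32(647), array([218.61823802, 216.78825348]), array([13, 10, 32, 29], dtype=int32))]
s han [(np.int32(106), array([224.45283019, 125.98113208]), array([13,  6, 13, 11], dtype=int32)), (np.int32(81), array([237.30864198, 141.22222222]), array([24, 21, 16, 14], dtype=int32))]
t han [(np.int32(133), array([302.66165414, 231.15789474]), array([24, 11, 21, 12], dtype=int32)), (np.int32(53), array([284.8490566, 231.9245283]), array([10, 14, 12,  6], dtype=int32))]
```

View pics/m0.png

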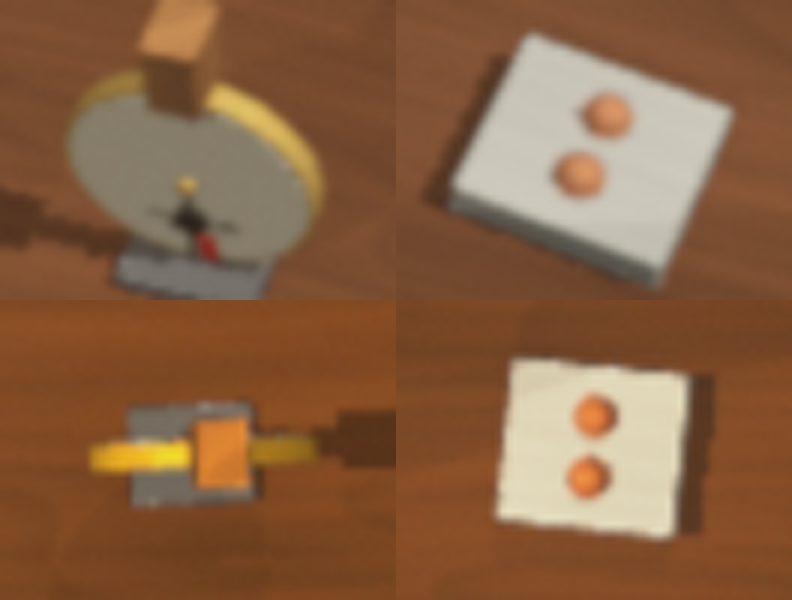

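The crop (6x) shows the handle top, the foot corners, the dial face with the red mark at about (207,245) to the right of the dark pointer, and the block corners with both rivets. I'll turn these into world poses.

```bash
python3 - <<'E'
from h import *
s=cv2.imread("pics/scene0.png")
T=lambda x,y,ox,oy:np.array([(x+.5)/6+ox-.5,(y+.5)/6+oy-.5])
foot=[onplane("top",T(x,y-300,265,206),.01) for x,y in((128,406),(250,402),(256,497),(134,505))]
han=[onplane("top",T(x,y-300,265,206),.2) for x,y in((196,425),(247,418),(249,487),(197,490))]
blk=[onplane("top",T(x-396,y-300,186,193),.025) for x,y in((513,360),(690,376),(672,538),(497,518))]
blks=[onplane("scene",T(x-396,y,280,175),.025) for x,y in((530,34),(733,110),(660,272),(455,192))]
dial=[onplane("top",T(x,y-300,265,206),.09) for x,y in((90,459),(315,449))]
for n,a in(("foot",foot),("han",han),("blk",blk),("blks",blks),("dial",dial)):
    a=np.array(a);print(n,a.mean(0).round(4), a[:,:2].round(3).tolist())
yaw=lambda v:np.arctan2(v[1],v[0])
print("yaws foot",[yaw(foot[0]-foot[1])-np.pi/2,yaw(foot[3]-foot[2])-np.pi/2,yaw(foot[0]-foot[3]),yaw(foot[1]-foot[2])])
print("han",yaw(han[0]-han[3]),yaw(han[1]-han[2]),"dial",yaw(dial[0]-dial[1])-np.pi/2)
print("blk yaw",yaw(blk[0]-blk[1])-np.pi/2,yaw(blk[3]-blk[2])-np.pi/2,yaw(blk[0]-blk[3]),yaw(blk[1]-blk[2]))
print("blks yaw",[yaw(blks[(i+1)%4]-blks[i]) for i in range(4)])
for c,(a,b) in dict(top=((218.67,212),(217.67,222)),scene=((314.7,193.95),(310.2,203.9))).items():
    A=onplane(c,a,.032);B=onplane(c,b,.032); print(c,"riv",(A+B)/2,A-B,yaw(A-B))
print("riv tri",tri("scene",(314.7,193.95),"top",(217.67,222)),tri("scene",(310.2,203.9),"top",(218.67,212)))
hsv=cv2.cvtColor(s,cv2.COLOR_BGR2HSV); m=cv2.inRange(hsv,(0,150,100),(6,255,255))|cv2.inRange(hsv,(174,150,100),(180,255,255))
ys,xs=np.nonzero(m[140:175,205:255]); print("mark",len(xs),xs.mean()+205,ys.mean()+140)
E
```

```text
foot [ 0.4788 -0.1596  0.01  ] [[0.509, -0.118], [0.511, -0.198], [0.449, -0.201], [0.445, -0.121]]
han [ 0.4768 -0.1588  0.2   ] [[0.494, -0.144], [0.498, -0.173], [0.458, -0.174], [0.457, -0.144]]
blk [0.535 0.145 0.025] [[0.593, 0.197], [0.581, 0.082], [0.476, 0.094], [0.49, 0.207]]
blks [0.5381 0.1484 0.025 ] [[0.478, 0.097], [0.491, 0.211], [0.598, 0.199], [0.585, 0.086]]
dial [ 0.4776 -0.1585  0.09  ] [[0.475, -0.089], [0.48, -0.228]]
yaws foot [np.float64(0.022560253217886572), np.float64(0.05494684765360969), np.float64(0.045048630864013214), np.float64(0.043617715446103204)]
han -0.002378892258178894 0.009561627449702523 dial 0.03404273492444987
blk yaw -0.09991490873496911 -0.1217695963705121 -0.10028205344741441 -0.11593518057740575
blks yaw [np.float64(1.4573942510818885), np.float64(-0.1172860915878852), np.float64(-1.6828823405311775), np.float64(3.0455139744595026)]
top riv [0.53562495 0.14522855 0.032     ] [ 0.03870949 -0.00395887  0.        ] -0.10191688845415411
scene riv [0.53999536 0.14773659 0.032     ] [-0.03972484  0.00393781  0.        ] 3.042788163359532
riv tri (array([0.51625692, 0.14854854, 0.02560813]), np.float64(0.001473370559416995)) (array([0.55522685, 0.14459689, 0.02409877]), np.float64(0.0012285970842401122))
mark 8 228.875 162.75
```

```bash
cat >> h.py <<'E'
def tool(yaw,lean=0):  # tool down, y opposite gauge y; lean = top towards gauge +y
    return R.from_euler('z',yaw)*R.from_euler('x',-lean)*R.from_euler('x',np.pi)
def todo(pos,Rg):
    s=manip.state(); Rt=q2R(s["tool_rot"]); 
    print("t %.2f rotvec %s shift after rot %s before %s"%(s["time"],(Rt.inv()*Rg).as_rotvec().round(4),Rg.inv().apply(np.array(pos)-s["tool_pos"]).round(4),Rt.inv().apply(np.array(pos)-s["tool_pos"]).round(4)))
def dial_angle(uv,org,yaw,lean=0,front=.009,cam="scene",off=(0,0)):
    G=R.from_euler('z',yaw)*R.from_euler('x',-lean); C=np.array(org)+G.apply([front,0,.082]); n=G.apply([1,0,0])
    o,v=ray(cam,np.array(uv)-off); P=o+v*((C-o)@n)/(v@n); q=G.inv().apply(P-C); return np.arctan2(q[1],-q[2]),np.hypot(q[1],q[2])
E
python3 - <<'E'
from h import *
todo((.477,-.159,.24),tool(.035))
g=np.array([.4785,-.1585,0])
G=R.from_euler('z',.035)
print("hub",proj("scene",g+G.apply([.012,0,.082])),"seen",(187.5/6+194.5,185.5/6+121.5))
print("han top",proj("scene",g+G.apply([0,0,.2])))
hub=proj("scene",g+G.apply([.012,0,.082])); off=np.array([187.5/6+194.5,185.5/6+121.5])-hub
for uv in((228.875,162.75),(207.5/6+194.5,246/6+121.5)): print(dial_angle(uv,g,.035),dial_angle(uv,g,.035,off=off))
E
```

```text
t 0.10 rotvec [-0.0018 -0.      0.2398] shift after rot [ 0.3228 -0.431  -0.0098] before [ 0.4159 -0.342  -0.0091]
hub [225.3074406  152.61847516] seen (225.75, 152.41666666666666)
han top [224.00759346 125.59772195]
(np.float64(0.13383926957293146), np.float64(0.056478713081128125)) (np.float64(0.10164393676927744), np.float64(0.05803970600720114))
(np.float64(0.15297567618058294), np.float64(0.05489732687709096)) (np.float64(0.11939798791321103), np.float64(0.05642074409489631))
```

```bash
python3 shift.py '[[1,0,0,0,0,0,0.12],[1,0,0,0,0,0,0.12],[1,0.036,-0.048,0,0,0,0],[1,0.036,-0.048,0,0,0,0],[1,0.036,-0.048,0,0,0,0]]' && python3 shift.py '[[1,0.036,-0.048,0,0,0,0],[1,0.036,-0.048,0,0,0,0],[1,0.036,-0.048,0,0,0,0],[1,0.036,-0.048,0,0,0,0],[1,0.036,-0.048,0,0,0,0]]'
python3 -c "
from h import *
todo((.477,-.159,.161),tool(.035))"
```

```text
time: 0.72
tool_pos: [0.2731, -0.4521, 0.2306]
tool_rot: [-0.0, 1.0, 0.017, -0.0]
contact_force: [0.8, 0.2, 0.1]
gripper_width: 1.0
grasp_force: 0.0
time: 1.35
tool_pos: [0.4446, -0.2058, 0.231]
tool_rot: [0.0, 1.0, 0.017, -0.0]
contact_force: [1.2, 0.5, 1.0]
gripper_width: 0.994
grasp_force: 0.0
t 1.35 rotvec [ 0.      0.     -0.0004] shift after rot [ 0.034  -0.0457  0.07  ] before [ 0.034  -0.0457  0.07  ]
```

```bash
python3 shift.py '[[1,0.0338,-0.045,0,0,0,0],[1,0,0,0,0,0,0],[1,0,0,0,0,0,0]]'
python3 -c "
from h import *
todo((.477,-.159,.161),tool(.035))
a=grab('scene','s1');b=grab('top','t1')
f=lambda im,x,y:cv2.resize(im[y:y+75,x:x+100],(400,300),interpolation=cv2.INTER_CUBIC)
cv2.imwrite('pics/m1.png',np.hstack([f(a,180,90),f(b,245,190)]))"
```

```text
time: 1.72
tool_pos: [0.476, -0.1616, 0.2308]
tool_rot: [0.0, 1.0, 0.018, -0.0]
contact_force: [-1.1, 0.3, -0.4]
gripper_width: 1.001
grasp_force: 0.0
t 1.73 rotvec [0.0001 0.001  0.0003] shift after rot [ 0.0011 -0.0026  0.0698] before [ 0.0012 -0.0026  0.0698]
```

View pics/m1.png

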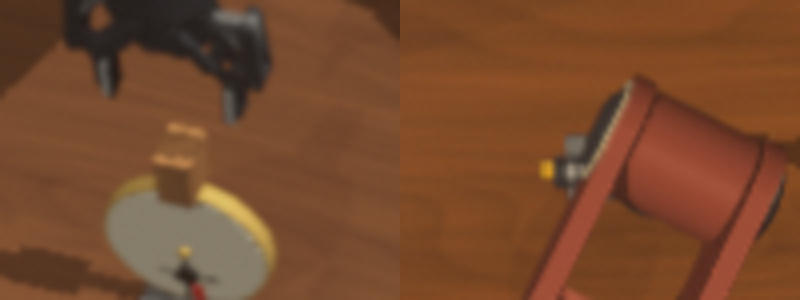

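The open fingers at crop (107,90) and (232,115) straddle the handle at (180,160), and they are clear of it. I'll descend and close.

```bash
python3 shift.py '[[1,0.001,-0.0026,0.025,0,0,0],[1,0,0,0.025,0,0,0],[1,0,0,0.02,0,0,0],[1,0,0,0,0,0,0],[1,0,0,0,0,0,0]]'
python3 shift.py '[[0,0,0,0,0,0,0],[0,0,0,0,0,0,0],[0,0,0,0,0,0,0],[0,0,0,0,0,0,0],[0,0,0,0,0,0,0]]'
```

```text
time: 2.45
tool_pos: [0.4775, -0.1596, 0.1622]
tool_rot: [0.0, 1.0, 0.017, 0.001]
contact_force: [-0.8, -0.4, 0.0]
gripper_width: 1.003
grasp_force: 0.0
time: 3.08
tool_pos: [0.4776, -0.1593, 0.1619]
tool_rot: [0.0, 1.0, 0.017, 0.001]
contact_force: [0.2, -2.0, 2.4]
gripper_width: 0.345
grasp_force: 60.5
```

```bash
python3 shift.py '[[0,0,0,-0.02,0,0,0],[0,0,0,-0.03,0,0,0],[0,0,0,-0.03,0,0,0],[0,0,0,0,0,0,0.07],[0,0,0,0,0,0,0.073]]'
python3 -c "
from h import *
todo((.5355,.145,.24),tool(-.108))"
```

```text
time: 3.7
tool_pos: [0.4767, -0.1585, 0.2415]
tool_rot: [-0.0, 0.998, -0.055, -0.001]
contact_force: [-0.3, 0.5, -5.3]
gripper_width: 0.339
grasp_force: 60.5
t 3.70 rotvec [-0.0008  0.0011 -0.0025] shift after rot [ 0.0257 -0.3081  0.0015] before [ 0.025  -0.3082  0.0017]
```

```bash
python3 shift.py '[[0,0.002,-0.025,0,0,0,0],[0,0.004,-0.045,0,0,0,0],[0,0.004,-0.045,0,0,0,0],[0,0.004,-0.045,0,0,0,0],[0,0.004,-0.045,0,0,0,0]]' && python3 shift.py '[[0,0.004,-0.045,0,0,0,0],[0,0.003,-0.035,0,0,0,0],[0,0.001,-0.023,0,0,0,0],[0,0,0,0,0,0,0],[0,0,0,0,0,0,0]]'
python3 -c "
from h import *
todo((.5355,.145,.24),tool(-.108))
a=grab('scene','s2');b=grab('top','t2')
f=lambda im,x,y:cv2.resize(im[y:y+75,x:x+100],(400,300),interpolation=cv2.INTER_CUBIC)
cv2.imwrite('pics/m2.png',np.vstack([cv2.resize(a[140:220,260:380],(800,533),interpolation=cv2.INTER_CUBIC)]))"
```

```text
time: 4.32
tool_pos: [0.5165, 0.0445, 0.2408]
tool_rot: [-0.0, 0.999, -0.054, -0.001]
contact_force: [0.7, 0.1, -5.6]
gripper_width: 0.344
grasp_force: 61.1
time: 4.95
tool_pos: [0.5357, 0.1441, 0.2408]
tool_rot: [0.0, 0.999, -0.054, -0.001]
contact_force: [0.2, -0.9, -6.2]
gripper_width: 0.343
grasp_force: 61.5
t 4.95 rotvec [ 0.0009  0.0016 -0.0001] shift after rot [-0.0003 -0.0009  0.0008] before [-0.0003 -0.0009  0.0008]
```

View pics/m2.png

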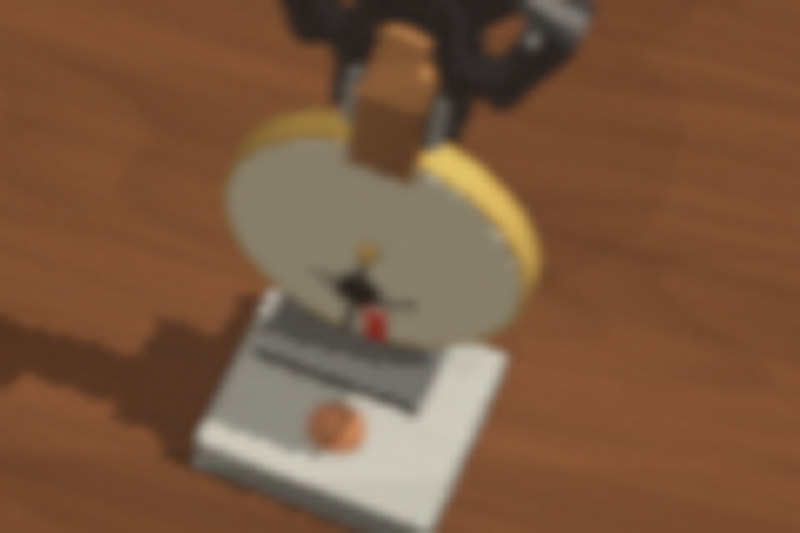

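The gauge hangs over the block: hub at crop (368,252), foot front edge from about (258,345) to (418,408), and front rivet at (337,427). I'll check the offset numerically.

```bash
python3 - <<'E'
from h import *
S=lambda x,y:np.array([(x+.5)*.15+259.5,(y+.5)*.15+139.5])
g=np.array([.5357,.1441,.079]); G=R.from_euler('z',-.108)
pc=lambda P:((proj("scene",g+G.apply(P))-[259.5,139.5])/.15-.5).round(0)
print("hub",pc([.012,0,.082]),"foot corners",[pc([.032,y,z]) for y in(-.04,.04) for z in(.01,0)],"handle top front",[pc([.02,y,.2]) for y in (-.015,.015)],[pc([.02,y,.15]) for y in (-.015,.015)])
def fit(uv,z): return onplane("scene",S(*uv),z)
print("hub->",fit((368,252),g[2]+.082)-G.apply([.012,0,0]))
print(dial_angle(S(375,325),g,-.108),"ptr?",dial_angle(S(352,318),g,-.108))
im=cv2.imread("pics/scene0.png")
E
```

```text
hub [364. 250.] foot corners [array([250., 343.]), array([249., 355.]), array([417., 406.]), array([415., 417.])] handle top front [array([350.,  86.]), array([420., 111.])] [array([339., 160.]), array([407., 184.])]
hub-> [0.53606494 0.14586227 0.161     ]
(np.float64(0.168807735850117), np.float64(0.05826949108680711)) ptr? (np.float64(-0.01883828598419728), np.float64(0.05863616989392354))
```

```bash
python3 shift.py '[[0,0.0015,-0.002,0.012,0,0,0],[0,0,0,0.012,0,0,0],[0,0,0,0.009,0,0,0],[0,0,0,0.003,0,0,0],[0,0,0,0,0,0,0]]' && python3 shift.py '[[0,0,0,0.001,0,0,0],[0,0,0,0.001,0,0,0],[0,0,0,0,0,0,0]]'; python3 shift.py '[[0,0,0,0.001,0,0,0],[0,0,0,0,0,0,0]]'
```

```text
time: 5.68
tool_pos: [0.5379, 0.1462, 0.205]
tool_rot: [0.0, 0.999, -0.054, -0.0]
contact_force: [0.4, -0.3, -5.5]
gripper_width: 0.348
grasp_force: 61.5
time: 6.05
tool_pos: [0.5381, 0.1463, 0.2035]
tool_rot: [-0.0, 0.999, -0.054, 0.0]
contact_force: [1.1, 0.2, -6.1]
gripper_width: 0.347
grasp_force: 61.5
time: 6.3
tool_pos: [0.538, 0.1462, 0.2022]
tool_rot: [0.0, 0.999, -0.054, -0.0]
contact_force: [-0.0, -0.7, -5.1]
gripper_width: 0.341
grasp_force: 61.5
```

```bash
for i in 1; do python3 shift.py '[[0,0,0,0.001,0,0,0],[0,0,0,0,0,0,0]]'|grep -E "tool_pos|contact"; done; python3 shift.py '[[0,0,0,0.001,0,0,0],[0,0,0,0,0,0,0]]'|grep -E "tool_pos|contact"; python3 shift.py '[[0,0,0,0.001,0,0,0],[0,0,0,0,0,0,0]]'|grep -E "tool_pos|contact"
```

```text
tool_pos: [0.5379, 0.1462, 0.2012]
contact_force: [0.0, -0.7, -5.0]
tool_pos: [0.5379, 0.1462, 0.2002]
contact_force: [-0.3, 0.5, -5.4]
tool_pos: [0.5382, 0.1463, 0.1997]
contact_force: [0.8, -0.5, -2.7]
```

```bash
python3 shift.py '[[0,0,0,0.001,0,0,0],[0,0,0,0,0,0,0],[0,0,0,0,0,0,0]]'
python3 -c "
from h import *
print(manip.state()['ft_torque'])
a=grab('scene','s3');b=grab('top','t3')
cv2.imwrite('pics/m3.png',cv2.resize(a[140:220,260:380],(800,533),interpolation=cv2.INTER_CUBIC))"
```

```text
time: 7.42
tool_pos: [0.5384, 0.1463, 0.1995]
tool_rot: [-0.0, 0.999, -0.054, 0.001]
contact_force: [-1.6, -1.4, 3.5]
gripper_width: 0.34
grasp_force: 62.6
[-0.16665593  0.56932284 -0.02375786]
```

View pics/m3.png

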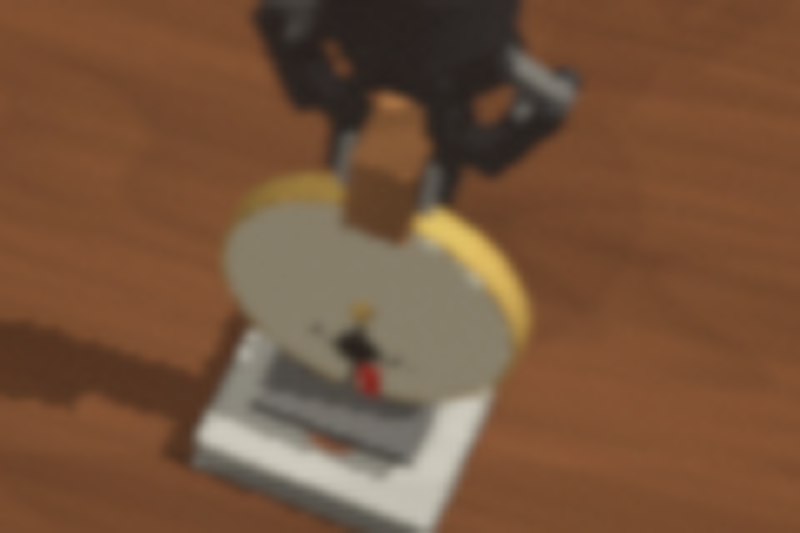

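Contact is made (net +3.5 N against -5.4 N while hanging) and the gauge is level and centred: the front rivet at (328,443) sits under the middle of the foot's front edge. The red mark is at (370,380) and the hub at (362,311). Next I'll measure the mark angle from several frames.

```bash
python3 - <<'E'
from h import *
def redc(im,roi):
    x,y,w,h=roi; c=im[y:y+h,x:x+w].astype(float); wt=np.clip(c[...,2]-np.maximum(c[...,0],c[...,1])-60,0,None)
    n=wt.sum(); ys,xs=np.mgrid[y:y+h,x:x+w]; return np.array([(xs*wt).sum(),(ys*wt).sum()])/n,n
def dialell(im,roi):
    x,y,w,h=roi; hsv=cv2.cvtColor(im,cv2.COLOR_BGR2HSV)[y:y+h,x:x+w]
    m=cv2.inRange(hsv,(10,15,95),(40,85,170)); m=cv2.morphologyEx(m,cv2.MORPH_OPEN,np.ones((2,2),np.uint8))
    cs=max(cv2.findContours(m,cv2.RETR_EXTERNAL,cv2.CHAIN_APPROX_NONE)[0],key=cv2.contourArea)
    e=cv2.fitEllipse(cv2.convexHull(cs)); return np.array(e[0])+[x,y],e[1],cv2.contourArea(cs)
for n,roi,big,g,yaw in(("scene0",(222,155,14,12),(200,130,55,45),(.4785,-.1585,0),.035),("s1",(222,155,14,12),(200,130,55,45),(.4785,-.1585,0),.035),("s2",(308,182,14,12),(290,158,56,40),(.5365,.1455,.079),-.108),("s3",(308,191,14,12),(290,165,56,40),(.5395,.147,.038),-.108)):
    im=cv2.imread(f"pics/{n}.png"); uv,w=redc(im,roi); e=dialell(im,big); G=R.from_euler('z',yaw)
    c=proj("scene",np.array(g)+G.apply([.007,0,.082]))
    print(n,uv.round(2),int(w),"ang %.3f r %.3f"%dial_angle(uv,g,yaw,front=.008),"dial pred",c.round(1),"ell",e[0].round(1),np.round(e[1],1),e[2],"ang %.3f r %.3f"%dial_angle(uv,g,yaw,front=.008,off=e[0]-c))
E
```

```text
scene0 [229.26 162.89] 89 ang 0.145 r 0.058 dial pred [225.8 151.4] ell [226.5 156.5] [32.1 43.3] 845.0 ang 0.259 r 0.031
s1 [229.26 162.9 ] 87 ang 0.145 r 0.058 dial pred [225.8 151.4] ell [226.3 156.7] [32.6 43.3] 849.5 ang 0.291 r 0.030
s2 [315.8  188.43] 92 ang 0.140 r 0.059 dial pred [315.2 176.2] ell [311.4 182.1] [39.2 51.6] 1115.0 ang 0.640 r 0.027
s3 [314.87 196.36] 116 ang 0.149 r 0.057 dial pred [314.1 184.9] ell [309.3 191.1] [36.9 53.6] 1064.5 ang 0.925 r 0.025
```

```bash
python3 shift.py '[[0,0,-0.005,0.0001,-0.031,0,0],[0,0,-0.005,0.0001,-0.031,0,0],[0,0,-0.005,0.0001,-0.031,0,0],[0,0,-0.005,0.0001,-0.031,0,0],[0,0,-0.005,0.0001,-0.031,0,0]]'; for i in 1 2 3 4; do python3 shift.py '[[0,0,0,0,0,0,0],[0,0,0,0,0,0,0],[0,0,0,0,0,0,0],[0,0,0,0,0,0,0],[0,0,0,0,0,0,0]]' >l; done; cat l
python3 -c "
from h import *
s=manip.state();Rt=q2R(s['tool_rot']);print(s['ft_torque'],(tool(-.108).inv()*Rt).as_rotvec(),s['tool_pos']+.1617*Rt.apply([0,0,1]))
a=grab('scene','s4')
cv2.imwrite('pics/m4.png',cv2.resize(a[155:215,280:360],(800,600),interpolation=cv2.INTER_CUBIC))"
```

```text
time: 8.15
tool_pos: [0.5412, 0.1716, 0.1974]
tool_rot: [0.078, 0.995, -0.054, -0.003]
contact_force: [-1.8, -0.2, 5.5]
gripper_width: 0.343
grasp_force: 62.9
time: 10.65
tool_pos: [0.5411, 0.1715, 0.1974]
tool_rot: [0.078, 0.996, -0.054, -0.003]
contact_force: [-1.7, -0.3, 6.4]
gripper_width: 0.342
grasp_force: 63.0
[-0.26892747  0.62859863 -0.06393143] [-0.15619357  0.00152747 -0.00020887] [0.5386575  0.14642128 0.03764487]
```

View pics/m4.png

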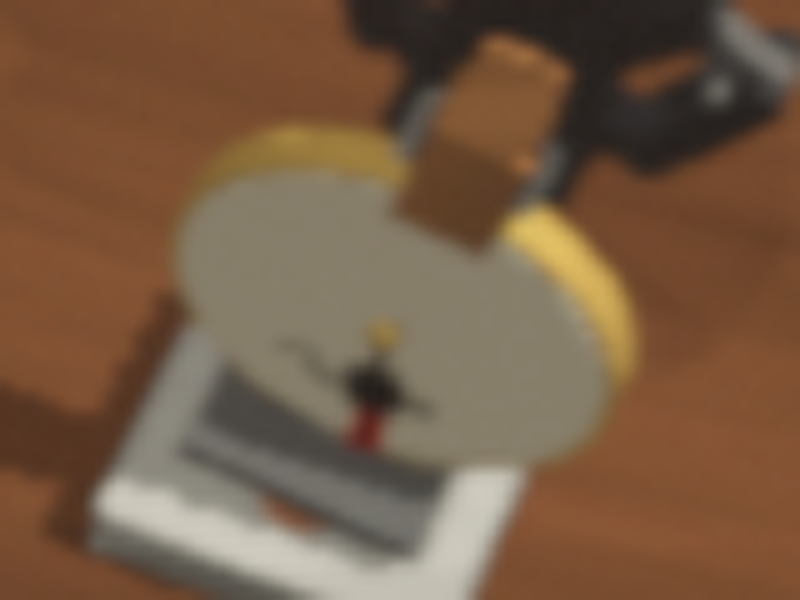

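The pointer runs from the hub at (383,333) through the bob at (373,385) and down over the red mark at (366,430), so it appears to lie on the mark. One numeric check follows.

```bash
python3 - <<'E'
from h import *
im=cv2.imread("pics/s4.png"); g=np.array([.5395,.147,.038]); yaw=-.108; th=.156
G=R.from_euler('z',yaw)*R.from_euler('x',-th)
pc=lambda P:((np.array(P)-[279.5,154.5])*10-.5).round(0)
C=g+G.apply([.012,0,.082]); print("hub",pc(proj("scene",C)))
for f in(.008,.011):
  C=g+G.apply([f,0,.082]); print(f,"plumb r30,50,60",[pc(proj("scene",C-[0,0,r])) for r in(.03,.05,.06)])
for m in(.12,.14,.16,.18,.2): print(m,"mark r57",pc(proj("scene",g+G.apply([.008,.057*np.sin(m),.082-.057*np.cos(m)]))))
c=im[192:203,310:323].astype(int); wt=np.clip(c[...,2]-c[...,:2].max(2)-40,0,None)
ys,xs=np.mgrid[192:203,310:323]; print("red",pc(((xs*wt).sum()/wt.sum(),(ys*wt).sum()/wt.sum()))); print(wt); print(c.sum(2)//3)
E
```

```text
hub [380. 333.]
0.008 plumb r30,50,60 [array([375., 378.]), array([368., 413.]), array([365., 430.])]
0.011 plumb r30,50,60 [array([371., 385.]), array([365., 420.]), array([361., 438.])]
0.12 mark r57 [359. 423.]
0.14 mark r57 [363. 424.]
0.16 mark r57 [366. 425.]
0.18 mark r57 [370. 426.]
0.2 mark r57 [373. 428.]
red [367. 432.]
[[ 0  0  0  0  0  0  0  0  0  0  0  0  0]
 [ 0  0  0  0  0  0  0  0  0  0  0  0  0]
 [ 0  0  0  0  0  0  0  0  0  0  0  0  0]
 [ 0  0  0  0  0  0  0  0  0  0  0  0  0]
 [ 0  0  0  0  0  0  3  0  0  0  0  0  0]
 [ 0  0  0  0  0  0 10 12  0  0  0  0  0]
 [ 0  0  0  0  0  8 15 12  0  0  0  0  0]
 [ 0  0  0  0  0  0  6  4  0  0  0  0  0]
 [ 0  0  0  0  0  0  0  0  0  0  0  0  0]
 [ 0  0  0  0  0  0  0  0  0  0  0  0  0]
 [ 0  0  0  0  0  0  0  0  0  0  0  0  0]]
[[114 105  99  97  81  60  47  46  62  87 109 120 122]
 [121 115 108  99  76  46  35  35  43  65  98 116 121]
 [121 121 118 111  88  55  36  33  33  49  82 104 115]
 [114 120 121 118 103  75  48  38  44  58  78  91  98]
 [ 95 108 116 119 113  89  57  51  69  88 102 103 101]
 [ 76  88 101 109 105  84  58  63  90 109 117 117 116]
 [ 71  74  79  86  83  69  55  70 101 117 121 122 121]
 [ 71  71  71  73  71  64  59  73  99 113 118 119 121]
 [ 76  71  70  70  69  67  66  69  81  93 101 108 113]
 [ 92  83  80  75  71  70  69  68  69  73  77  84  90]
 [108 106 102  93  84  80  75  71  70  68  69  71  73]]
```

```bash
python3 -c "
from h import *
print(manip.job_done())"
```

```text
the job is handed in; nothing more can be done
None
```

I handed the job in at about 10.7 s with the gauge still gripped, leaning about 0.156 rad on the two rivet heads; by my camera measurements the pointer is on the red mark and the foot clears the block by about 7 mm, but no verdict was returned.

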